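# Cull the spindle blanks too short for today's sample

## Robot

A 6-joint arm with a two-finger parallel gripper is mounted at the origin on the work surface. World frame = base frame: x ahead of the robot, y to its left, z up, the work surface at z = 0. Lengths are in mm, angles in rad, forces in N, time in s.
With the tool pointing down it reaches from about 300 to 1000 mm from the base axis. Payload 5.1 kg.
Tool frame: the origin (TCP) lies midway between the tips of the shut fingers; the grasp point (between the pads) lies behind it (manip.grasp_offset is the x of the grasp point in the tool frame, in mm); x points along the fingers, y is the direction in which the jaws open and shut, and the axes are right-handed (so a half turn about x gives the same grasp; the last joint's range is limited). The gripper opens to 95 mm and grips with 3 to 60 N. Pads are 20 mm wide; open, the fingers measure 119 mm over their backs; the gripper's body (75 mm by 180 mm) begins 59 mm behind the grasp point.
Start: joints at [-1.387, 0.124, 1.65, -0, 1.367, -0.083], TCP at [171.337, -626.999, 182.456] pointing down, gripper open.
Joint ranges: [-2.61, 2.61], [-1.02, 2.33], [0.03, 2.71], [-1.35, 4.49], [0.32, 2.68], [-2.91, 2.91]. Speed limits (rad/s): [2.57, 2.57, 3.14, 3.14, 3.14, 3.14].

## Interface

Orientations are given as a rotation vector (axis times angle).
In Python, from bench import sensors, cams, sign_off, spotter, manip gives the robot as it stands. The module is installed in compiled form; this text tells all that it offers.
- The arm moves only by the tool arm_command, never from a script. Its argument "series" is a list that holds one entry, the list of rows, each a list of 7 numbers: the shift along the tool's x, y, z in mm, then the turn, a rotation vector about the tool's x, y, z in degrees, then the opening in per cent of the stroke, from 0 (shut) to 100 (fully open). In form: [[[tx, ty, tz, rx, ry, rz, gripper], ...]]. A call has 1 to 5 rows; each row shifts and turns the commanded pose from where the row before left it, along the tool's axes as they then stand; what a row does not reach is not made up. A row lasts 1/12 s, in which the tool goes at most 41.7 mm and 7.16 degrees, less where a joint would pass 70% of its speed; a pose out of reach is approached as far as the arm can. A call is refused whole if a number of a shift passes 41.7 or a number of a turn 7.16, either way. A call with a gripper value outside its range is refused whole. The fingers move at their own pace and stop on an object; "grip_force" is the grip in N (left out, the last holds). Time passes only in rows, so rows that do not move let the fingers close. It gives the time, the measured TCP pose, the force and the opening at its end, in the units of the state.
- sensors.get_obs(): the state, without advancing time (a new reading comes with each control period).
- cams.get_image(name): name is "scene" or "top" or "wrist"; returns the picture (420x560x3 uint8, red, green, blue); there is no depth.
- cams.calibration(name): a dict with "fx", "fy", "cx", "cy" (pixels), "k1" (the pictures are not rectified: a ray, as slopes to the right and down, at radius r is drawn at 1 + k1 r^2 times it, then the intrinsics apply), "rvec" (rotation vector, rad) and "tvec" (3), from world to camera coordinates, as OpenCV has them; the wrist camera has in their place "tool_from_camera" (4x4, takes a point from camera to tool coordinates, whose origin is the TCP and whose axes are the tool frame's). Camera axes: x right, y down, z forward; pixel columns grow to the right and rows downward; lengths in mm; the calibration is good to about 2 mm. A picture is of the moment at which its call begins: read the wrist's pose just before it. calibration takes no time and is no camera call.
- sign_off(): hands the job in, once; it reports no verdict.
Trained networks look in the newest picture that a camera, given by its name, has taken for a name from the list of things; names that differ only in an ending like _2 or _b are one class to them, and where a whole thing is asked for, a point or a joint stands for the part that bears it (a point fixed in the world has none). Each returns a list of dicts, best first, with "conf" (0 to 1); they miss things now and then, are a little off and sometimes report something else, mostly with a low value. They report only what shows in the picture. A call takes as long as a camera call. They do not tell look-alikes from the thing itself.
- spotter.spot_in(target, camera): "rect" ([left, top, right, bottom] in pixels, round what is visible of it).
- spotter.trace(target, camera): "mask" (420x560 bool, what is visible of it) and "rect" ([left, top, right, bottom] in pixels, round what is visible of it).
The state is a dict: "time_s": time; "joint_pos": joint angles; "qd": joint speeds; "tau": joint torques, N m; "ee_pos": TCP position; "tcp_rot": TCP orientation; "force": force on the tool from outside, world axes, zero at the start; "ft_torque": the same for the moment, N m; "gripper_width": opening from 0.0 (shut) to 1.0 (fully open).
Only numpy, scipy, OpenCV 4.12 (cv2) and the standard library are available. Lean on these libraries where they do the work, as an engineer would, in place of code of your own. Each camera call takes 0.05 s, during which the arm holds its last target. There are 200 camera calls.

## Task

The turned sample lying on the yellow strip of the rack shows today's job: every square blank on the sorting board that is shorter than that sample is scrap. Push each scrap blank along its lane off the end of the board so that it drops into the red scrap bin, without picking it up; if the sliding stop at that end is in the way, push it in front of a blank that stays. Leave the blanks that are long enough lying where they are, and do not knock the glue bottle, the drill chuck or the lathe centre.

Things in the scene. Friction and masses are not known exactly. Their poses are not given: they have to be found in the camera images.
- board: Plywood sorting board, fixed, 210 (x) x 250 (y) mm, lane floors 32 mm above the bench. Origin: centre of its underside, on the bench; x runs across the lanes, y along them. Five lanes centred at x = -80, -40, 0, 40, 80 mm, 30 mm wide, between ribs 10 mm wide and 8 mm high; open at both ends (y = +125 and -125 mm) except where a sliding stop stands. One blank lies in each lane.
- scrap_bin: Red open scrap bin, fixed, 220 (x) x 180 (y) x 28 mm high, walls and floor 5 mm. Origin: centre of its underside; axes parallel to the board's. Stands at the board's +y or -y end (varies), centre 224 mm from the board's (a like blue tray of finished spindles is at the other end); the inner face of its near wall is 14 mm beyond the board's end.
- cradle (a point): Centre of the yellow strip (36 x 180 mm) on the grey sample rack beyond the board (rack 100 x 190 mm, fixed; strips 16 mm above the bench). The sample lying on the yellow strip counts; those on the two grey strips, 34 and 62 mm farther from the robot, do not. A sample's middle is within 15 mm of its strip's middle.
- sample_85: Turned round sample spindle of lighter brown wood, 24 mm thick and 85 mm long, lying along its y axis, fixed to the rack. Origin: bottom of its middle. Which of the three samples lies on the yellow strip varies.
- sample_115: Turned round sample spindle of lighter brown wood, 24 mm thick and 115 mm long, lying along its y axis, fixed to the rack. Origin: bottom of its middle. Which of the three samples lies on the yellow strip varies.
- sample_145: Turned round sample spindle of lighter brown wood, 24 mm thick and 145 mm long, lying along its y axis, fixed to the rack. Origin: bottom of its middle. Which of the three samples lies on the yellow strip varies.
- blank_70a: Loose square dark-wood blank, 24 x 24 mm and 70 mm long (along its y axis), 28 g. Origin: centre of its underside. Lies in one of the lanes (which one varies), its centre within about 20 mm of the lane's middle.
- blank_70a_end1 (a point): Centre of the +y end face of blank_70a.
- blank_70a_end2 (a point): Centre of the -y end face of blank_70a.
- blank_70b: Loose square dark-wood blank, 24 x 24 mm and 70 mm long (along its y axis), 28 g. Origin: centre of its underside. Lies in one of the lanes (which one varies), its centre within about 20 mm of the lane's middle.
- blank_70b_end1 (a point): Centre of the +y end face of blank_70b.
- blank_70b_end2 (a point): Centre of the -y end face of blank_70b.
- blank_100: Loose square dark-wood blank, 24 x 24 mm and 100 mm long (along its y axis), 40 g. Origin: centre of its underside. Lies in one of the lanes (which one varies), its centre within about 20 mm of the lane's middle.
- blank_100_end1 (a point): Centre of the +y end face of blank_100.
- blank_100_end2 (a point): Centre of the -y end face of blank_100.
- blank_130: Loose square dark-wood blank, 24 x 24 mm and 130 mm long (along its y axis), 52 g. Origin: centre of its underside. Lies in one of the lanes (which one varies), its centre within about 20 mm of the lane's middle.
- blank_130_end1 (a point): Centre of the +y end face of blank_130.
- blank_130_end2 (a point): Centre of the -y end face of blank_130.
- blank_160: Loose square dark-wood blank, 24 x 24 mm and 160 mm long (along its y axis), 64 g. Origin: centre of its underside. Lies in one of the lanes (which one varies), its centre within about 20 mm of the lane's middle.
- stop_left (a joint): Sliding stop at the board's +y end, m: its x on the board is this value - 0.08 (0 to 0.16: nearest to farthest lane). Stays where left; about 2 N slides it. Green plate 28 (x) x 5 mm, centred 128.5 mm from the board's middle, up to 22 mm above the lane floor, bars blanks. From its top a bare green post, 12 x 12 mm, rises to 56 mm above the lane floor, to push it by.
- stop_right (a joint): Sliding stop at the board's -y end, m: its x on the board is this value - 0.08 (0 to 0.16: nearest to farthest lane). Stays where left; about 2 N slides it. Green plate 28 (x) x 5 mm, centred 128.5 mm from the board's middle, up to 22 mm above the lane floor, bars blanks. From its top a bare green post, 12 x 12 mm, rises to 56 mm above the lane floor, to push it by.
- glue: Bystander: yellow glue bottle, 40 mm across, about 95 mm high, standing on the bench on the robot's side of the board. Origin: centre of its underside.
- chuck: Bystander: bright steel drill chuck, 44 mm across, 62 mm high, standing on the bench beyond the board's +y half. Origin: centre of its underside.
- centre: Bystander: dark steel lathe centre, 40 mm across, 60 mm high, standing point up on the bench beyond the board's -y half. Origin: centre of its underside.
Things that resemble listed ones, but are neither listed nor needed, are in the scene too. What is shaped like the blank_160 but purple is not meant. What is shaped like the blank_100 but turquoise is not meant.

How it is judged (in metres and radians):
At the end, for the whole second after the job is handed in: Every blank shorter than the sample on the yellow strip lies wholly within the walls of the red scrap bin (both end-face centres between its walls and less than 110 mm above its underside); every other blank has its middle within 15 mm of where it was; all blanks are at rest (((horizontal distance between sample_85 and cradle below 0.02 m and (x of blank_70a_end1 in the frame of scrap_bin between -0.107 and 0.107 m and y of blank_70a_end1 in the frame of scrap_bin between -0.087 and 0.087 m and z of each of blank_70a_end1, blank_70a_end2 in the frame of scrap_bin below 0.11 m and x of blank_70a_end2 in the frame of scrap_bin between -0.107 and 0.107 m and y of blank_70a_end2 in the frame of scrap_bin between -0.087 and 0.087 m) and (x of blank_70b_end1 in the frame of scrap_bin between -0.107 and 0.107 m and y of blank_70b_end1 in the frame of scrap_bin between -0.087 and 0.087 m and z of each of blank_70b_end1, blank_70b_end2 in the frame of scrap_bin below 0.11 m and x of blank_70b_end2 in the frame of scrap_bin between -0.107 and 0.107 m and y of blank_70b_end2 in the frame of scrap_bin between -0.087 and 0.087 m) and distance of blank_100 from where it was at the start of the episode below 0.015 m and distance of blank_130 from where it was at the start of the episode below 0.015 m and distance of blank_160 from where it was at the start of the episode below 0.015 m) or (horizontal distance between sample_115 and cradle below 0.02 m and (x of blank_70a_end1 in the frame of scrap_bin between -0.107 and 0.107 m and y of blank_70a_end1 in the frame of scrap_bin between -0.087 and 0.087 m and z of each of blank_70a_end1, blank_70a_end2 in the frame of scrap_bin below 0.11 m and x of blank_70a_end2 in the frame of scrap_bin between -0.107 and 0.107 m and y of blank_70a_end2 in the frame of scrap_bin between -0.087 and 0.087 m) and (x of blank_70b_end1 in the frame of scrap_bin between -0.107 and 0.107 m and y of blank_70b_end1 in the frame of scrap_bin between -0.087 and 0.087 m and z of each of blank_70b_end1, blank_70b_end2 in the frame of scrap_bin below 0.11 m and x of blank_70b_end2 in the frame of scrap_bin between -0.107 and 0.107 m and y of blank_70b_end2 in the frame of scrap_bin between -0.087 and 0.087 m) and (x of blank_100_end1 in the frame of scrap_bin between -0.107 and 0.107 m and y of blank_100_end1 in the frame of scrap_bin between -0.087 and 0.087 m and z of each of blank_100_end1, blank_100_end2 in the frame of scrap_bin below 0.11 m and x of blank_100_end2 in the frame of scrap_bin between -0.107 and 0.107 m and y of blank_100_end2 in the frame of scrap_bin between -0.087 and 0.087 m) and distance of blank_130 from where it was at the start of the episode below 0.015 m and distance of blank_160 from where it was at the start of the episode below 0.015 m) or (horizontal distance between sample_145 and cradle below 0.02 m and (x of blank_70a_end1 in the frame of scrap_bin between -0.107 and 0.107 m and y of blank_70a_end1 in the frame of scrap_bin between -0.087 and 0.087 m and z of each of blank_70a_end1, blank_70a_end2 in the frame of scrap_bin below 0.11 m and x of blank_70a_end2 in the frame of scrap_bin between -0.107 and 0.107 m and y of blank_70a_end2 in the frame of scrap_bin between -0.087 and 0.087 m) and (x of blank_70b_end1 in the frame of scrap_bin between -0.107 and 0.107 m and y of blank_70b_end1 in the frame of scrap_bin between -0.087 and 0.087 m and z of each of blank_70b_end1, blank_70b_end2 in the frame of scrap_bin below 0.11 m and x of blank_70b_end2 in the frame of scrap_bin between -0.107 and 0.107 m and y of blank_70b_end2 in the frame of scrap_bin between -0.087 and 0.087 m) and (x of blank_100_end1 in the frame of scrap_bin between -0.107 and 0.107 m and y of blank_100_end1 in the frame of scrap_bin between -0.087 and 0.087 m and z of each of blank_100_end1, blank_100_end2 in the frame of scrap_bin below 0.11 m and x of blank_100_end2 in the frame of scrap_bin between -0.107 and 0.107 m and y of blank_100_end2 in the frame of scrap_bin between -0.087 and 0.087 m) and (x of blank_130_end1 in the frame of scrap_bin between -0.107 and 0.107 m and y of blank_130_end1 in the frame of scrap_bin between -0.087 and 0.087 m and z of each of blank_130_end1, blank_130_end2 in the frame of scrap_bin below 0.11 m and x of blank_130_end2 in the frame of scrap_bin between -0.107 and 0.107 m and y of blank_130_end2 in the frame of scrap_bin between -0.087 and 0.087 m) and distance of blank_160 from where it was at the start of the episode below 0.015 m)) and linear speed of each of blank_70a, blank_70b, blank_100, blank_130, blank_160 below 0.02 m/s); the robot touches nothing.
It fails at once if a blank is picked up (its middle rises 35 mm above where it lay in its lane) (height (world z) of any of blank_70a, blank_70b, blank_100, blank_130, blank_160 above 0.067 m).
It fails at once if the glue bottle, drill chuck or lathe centre is shifted more than 20 mm or tipped (distance of any of glue, chuck, centre from where it was at the start of the episode above 0.02 m or angle between any of glue, chuck, centre's own z axis and vertical above 0.3 rad).
It also fails if it takes over 64 s, if anything falls off the work surface, if the arm or the gripper's body presses on something with over 40 N, if the wrist force passes 120 N, or if a joint passes its speed limit or range.

## Working session

There is one attempt and no reset: what is moved stays moved. The work goes in short steps, Python scripts to look and compute and a tool call to move; the robot and the scene stay as the last step left them, time stands still between calls to the robot, and variables do not carry over. Pictures are saved under pics/ and viewed, about 8 in all and at most 12, crops included, and the job is handed in when it is done.

Besides the shell and the picture viewer there is one more tool, called after "Call:" by a JSON object that holds its "op" and its "data". arm_command: Moves the arm, as the interface text tells. Its arguments: {"type":"object","properties":{"series":{"type":"array"},"grip_force":{"type":"number"}},"required":["series"]}

```bash
mkdir -p pics; python3 - <<'E'
from bench import sensors,cams,manip
import cv2
for n in("top","scene"):
    im=cams.get_image(n); cv2.imwrite(f"pics/{n}0.png",im[:,:,::-1]); print(n,cams.calibration(n))
print(cams.calibration("wrist"))
print(sensors.get_obs(),manip.grasp_offset)
E
```

```text
top {'fx': 439.2703066114994, 'fy': 439.2703066114994, 'cx': 282.9651056101746, 'cy': 202.51560226036065, 'k1': 0.031130579851114996, 'rvec': array([ 2.12303   , -2.15768455,  0.25063802]), 'tvec': array([ 19.87375934, 543.69965317, 733.1270019 ])}
scene {'fx': 402.67450926049287, 'fy': 402.67450926049287, 'cx': 280.6169455003101, 'cy': 209.77149423806972, 'k1': 0.014422645434041578, 'rvec': array([ 2.09629542,  1.52011668, -0.51034134]), 'tvec': array([-203.06787978, -377.42667207, 1221.5815452 ])}
{'fx': 333.1567681198393, 'fy': 333.1567681198393, 'cx': 283.2464547245537, 'cy': 205.70710149689288, 'k1': -0.03864775526872579, 'tool_from_camera': array([[ 1.09057585e-03, -2.64151301e-01,  9.64480638e-01,
        -2.01749208e+02],
       [ 9.99999404e-01,  2.42997974e-04, -1.06418619e-03,
        -7.63572427e-01],
       [ 4.67393256e-05,  9.64481224e-01,  2.64151409e-01,
        -7.39633839e+01],
       [ 0.00000000e+00,  0.00000000e+00,  0.00000000e+00,
         1.00000000e+00]])}
{'time_s': 0.1, 'joint_pos': array([-1.38658583e+00,  1.24432306e-01,  1.65151664e+00, -3.98262368e-05,
        1.36751184e+00, -8.25773868e-02]), 'qd': array([-0.00145873, -0.00284701, -0.00212464,  0.00040105,  0.00069472,
       -0.00165162]), 'tau': array([ 5.68381820e-04, -4.18883300e+01, -3.61094391e+01,  7.77413556e-02,
        4.61875938e-02, -6.99190628e-05]), 'ee_pos': array([ 171.21904958, -626.3831129 ,  181.32723585]), 'tcp_rot': array([ 2.07956448,  0.28104124, -2.07984532]), 'force': array([ 0.74825635,  0.41591826, -1.51847522]), 'ft_torque': array([0.01094593, 0.00814121, 0.01639032]), 'gripper_width': 1.0005751121576059} -18.8
```

View pics/top0.png

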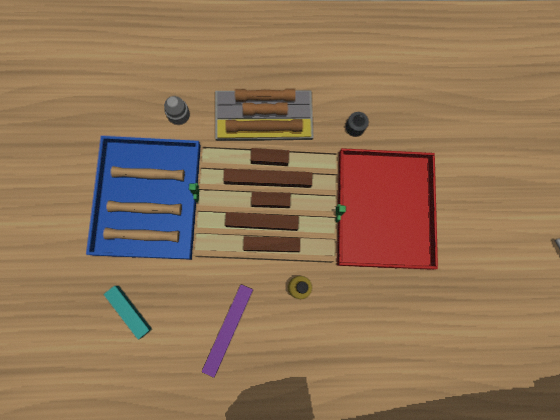

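View pics/scene0.png

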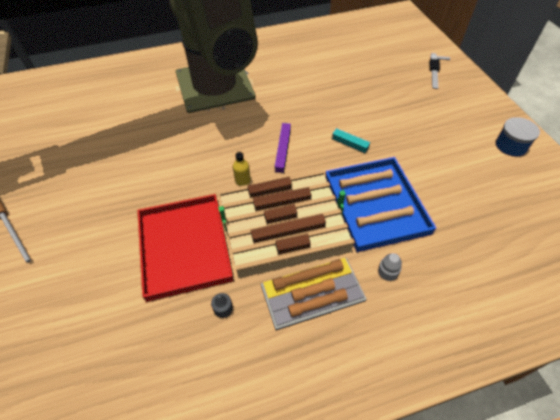

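The top view (+x up, +y left) shows the red bin at the −y end. The yellow strip, nearest the board at about (265,127), carries the longest sample: about 76 px, against 60 and 45 px for the others. The board has five dark blanks, with the 160 in the second lane from the far side. The right stop is at about (340,211), near the middle lane. The purple bar (228,330) and turquoise bar (127,312) are look-alikes lying off the board. Next I'll measure.

```bash
cat > h.py <<'E'
import numpy as np,cv2
from bench import sensors,cams,spotter
from scipy.spatial.transform import Rotation as R
def ray(n,px):
    c=cams.calibration(n); p=np.atleast_2d(np.float64(px))
    K=np.array([[c['fx'],0,c['cx']],[0,c['fy'],c['cy']],[0,0,1.]])
    u=cv2.undistortPoints(p.reshape(-1,1,2),K,np.array([c['k1'],0,0,0,0.])).reshape(-1,2)
    M=cv2.Rodrigues(np.float64(c['rvec']))[0]
    d=np.c_[u,np.ones(len(u))]@M; return -M.T@np.float64(c['tvec']),d
def at(n,px,z):
    o,d=ray(n,px); return (o+d*((z-o[2])/d[:,2])[:,None])[:,:2]
E
python3 - <<'E'
from h import *
im=cams.get_image("top"); hsv=cv2.cvtColor(im,cv2.COLOR_RGB2HSV)
def show(n,m,z):
    c=max(cv2.findContours(m.astype(np.uint8),0,1)[0],key=cv2.contourArea)
    w=at("top",c.reshape(-1,2),z).astype(np.float32)
    (cx,cy),s,a=cv2.minAreaRect(w); print(n,np.round([cx,cy,*s,a],1))
for t,z in[("blank_70a",56),("blank_100",56),("blank_130",56),("blank_160",56),("sample_145",28),("sample_115",28),("sample_85",28),("scrap_bin",28),("board",40),("glue",60),("centre",30),("chuck",30)]:
    for r in spotter.trace(t,"top"):
        if r['conf']>.3: show(f"{t} {r['conf']:.2f} {np.round(r['rect'])}",r['mask'],z)
red=((hsv[...,0]<8)|(hsv[...,0]>172))&(hsv[...,1]>190)&(hsv[...,2]>60); red[:, :320]=0
show("redbin",red,28)
g=(abs(hsv[...,0].astype(int)-70)<18)&(hsv[...,1]>120)
for k in(slice(180,215),slice(320,360)):
    m=np.zeros_like(g); m[150:230,k]=g[150:230,k]; ys,xs=np.nonzero(m); print(xs.min(),xs.max(),ys.min(),ys.max()); show("stop z88",m,88); show("stop z54",m,54)
b=cams.get_image("top")[130:280,180:360]; cv2.imwrite("pics/crop1.png",cv2.resize(b,None,fx=4,fy=4,interpolation=2)[:,:,::-1])
print(R.from_rotvec(sensors.get_obs()['tcp_rot']).as_matrix().round(3))
E
```

```text
blank_70a 0.70 [254. 190. 291. 209.] [549.7  34.2  67.7  29.   88.7]
blank_100 0.98 [242. 236. 300. 251.] [470.2  33.6  98.1  25.5  87.7]
blank_100 0.96 [105. 286. 152. 338.] [362.1 272.8  99.3  28.9  38.8]
blank_100 0.91 [227. 210. 299. 232.] [510.5  51.3 127.8  26.6  85.9]
blank_100 0.88 [223. 169. 311. 187.] [588.7  38.9 158.5  28.9  87.1]
blank_100 0.85 [203. 286. 252. 377.] [328.9 108.4  24.6 152.5  65.5]
blank_100 0.70 [225. 121. 301. 136.] [686.4  44.6 143.   26.9  89.8]
blank_130 0.98 [242. 236. 300. 251.] [470.2  33.6  98.1  25.5  87.7]
blank_130 0.96 [105. 286. 152. 338.] [362.1 272.8  99.3  28.9  38.8]
blank_130 0.91 [227. 210. 299. 232.] [510.5  51.3 127.8  26.6  85.9]
blank_130 0.88 [223. 169. 311. 187.] [588.7  38.9 158.5  28.9  87.1]
blank_130 0.85 [203. 286. 252. 377.] [328.9 108.4  24.6 152.5  65.5]
blank_130 0.70 [225. 121. 301. 136.] [686.4  44.6 143.   26.9  89.8]
blank_160 0.98 [242. 236. 300. 251.] [470.2  33.6  98.1  25.5  87.7]
blank_160 0.96 [105. 286. 152. 338.] [362.1 272.8  99.3  28.9  38.8]
blank_160 0.91 [227. 210. 299. 232.] [510.5  51.3 127.8  26.6  85
[... 988 characters left out ...]
0.55 [191. 142. 344. 265.] [552.8  39.3 288.8 219.1  86.8]
scrap_bin 0.88 [335. 152. 436. 270.] [ 537.3 -181.1  183.   221.9   87.3]
board 0.79 [191. 143. 346. 260.] [550.2  40.2 282.6 214.4  86.3]
glue 0.78 [286. 277. 314. 297.] [394.6 -13.8  38.1  36.2  43.2]
centre 0.60 [190. 140. 344. 262.] [551.7  39.3 288.2 216.2  86.6]
chuck 0.89 [165.  97. 191. 124.] [726.9 208.9  57.8  40.2  28.8]
redbin [600.6 -99.9   3.8  17.4  87.5]
189 198 183 201
stop z88 [556.4 163.1  31.5  14.9   9.3]
stop z54 [563.8 168.5  32.9  15.6   9.3]
336 344 205 221
stop z88 [517.5 -84.1  13.7  27.8  87.3]
stop z54 [523.1 -90.1  14.3  29.1  87.3]
[[ 0.     0.264 -0.965]
 [-0.    -0.965 -0.264]
 [-1.     0.     0.   ]]
```

View pics/crop1.png

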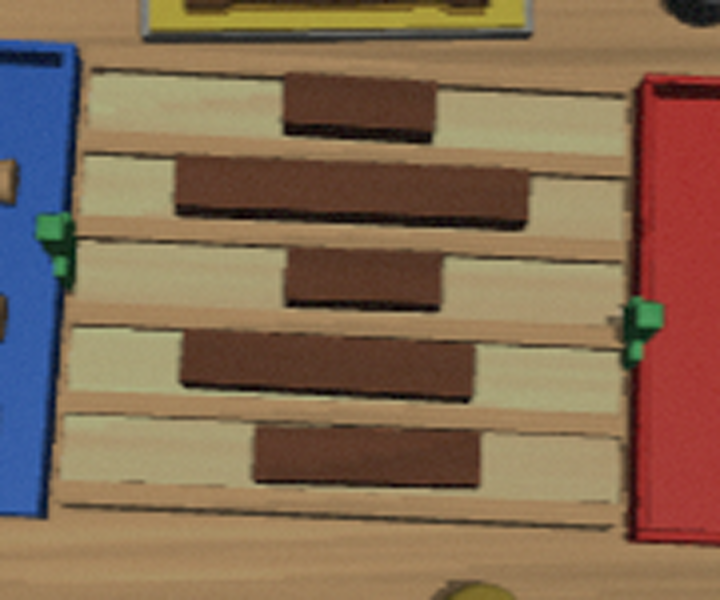

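```bash
cat >> h.py <<'E'
TH=np.radians(2.7); BX=np.array([np.cos(TH),-np.sin(TH)]); BY=np.array([np.sin(TH),np.cos(TH)])
C=np.array([549.5,42.5])
def b(w): w=np.atleast_2d(w)[:,:2]-C; return np.round(np.c_[w@BX,w@BY],1)
def st():
    o=sensors.get_obs(); m=R.from_rotvec(o['tcp_rot']).as_matrix()
    print('t',round(o['time_s'],2),'board',b(o['ee_pos']),'z',o['ee_pos'][2].round(1),'yaw err',np.degrees(np.arctan2(m[1,1],m[0,1])).round(2)+92.7,'down',m[:,0].round(3),'F',o['force'].round(1))
E
python3 - <<'E'
from h import *
c=lambda x,y:(180+x/4-.375,130+y/4-.375)
P=[c(x,y) for x,y in((90,70),(625,95),(612,527),(62,506))]
print("rib corners z40",b(at("top",P,40)))
print("post top R",b(at("top",[c(650,315)],88)),"plate low edge R",b(at("top",[c(632,360)],45)), "post top L",b(at("top",[c(53,228)],88)))
for n,q in dict(l80=((285,73),(435,80),(435,133),(285,125)),l40=((177,155),(528,172)),l0=((286,247),(441,253)),lm40=((183,325),(474,345)),lm80=((254,425),(480,432))).items():
    print(n,b(at("top",[c(*p) for p in q],56)).tolist())
print("glue",b([394,-14]),"centre",b(at("top",[(358,122)],40)))
st()
E
```

```text
rib corners z40 [[  96.8  119.6]
 [  94.8 -128.1]
 [-105.  -123.1]
 [-102.9  119.5]]
post top R [[ -17.8 -131.6]] plate low edge R [[ -30.6 -131. ]] post top L [[ 11.  123.3]]
l80 [[93.9, 29.4], [93.4, -38.7], [68.4, -39.3], [69.5, 28.4]]
l40 [[53.7, 76.1], [51.8, -81.8]]
l0 [[13.3, 25.7], [13.0, -43.4]]
lm40 [[-23.4, 69.4], [-28.0, -59.0]]
lm80 [[-66.6, 36.4], [-66.5, -62.4]]
glue [[-152.7  -63.8]] centre [[ 158.1 -169.8]]
t 0.8 board [[-346.2 -686.6]] z 182.5 yaw err 17.99000000000001 down [ 0. -0. -1.] F [-0.2 -0.1  0. ]
```

The yellow-strip sample measures 146 mm, so it is the 145. That makes the 70s (lanes 0 and +80), the 130 (lane −40) and the 100 (lane −80) scrap, and the 160 in lane +40 stays. The −y stop sits at x≈−18, so it has to go to +40. I'm moving there now with the fingers shut.

Call:
{"op": "arm_command", "data": {"series": [[[0,0,0,6,0,0,0],[0,0,0,6,0,0,0],[0,0,0,6,0,0,0],[0,-37,-20,0,0,0,0],[0,-37,-20,0,0,0,0]]], "grip_force": 10}}

```text
time_s: 1.22
ee_pos: [213.9, -555.7, 181.8]
tcp_rot: [-2.195, 0.055, 2.195]
force: [0.6, 0.1, 0.2]
gripper_width: 0.704
```

Call:
{"op": "arm_command", "data": {"series": [[[0,-37,-20,0,0,0,0],[0,-37,-20,0,0,0,0],[0,-37,-20,0,0,0,0],[0,-37,-20,0,0,0,0],[0,-37,-20,0,0,0,0]]]}}

```text
time_s: 1.63
ee_pos: [322.6, -375.5, 182.7]
tcp_rot: [-2.198, 0.053, 2.197]
force: [0.7, -0.5, 0.4]
gripper_width: 0.352
```

Call:
{"op": "arm_command", "data": {"series": [[[0,-37,-20,0,0,0,0],[0,-37,-20,0,0,0,0],[0,-37,-20,0,0,0,0],[0,-37,-20,0,0,0,0],[0,-37,-20,0,0,0,0]]]}}

```text
time_s: 2.05
ee_pos: [430.4, -197.1, 182.9]
tcp_rot: [-2.199, 0.053, 2.196]
force: [0.8, -0.5, -0.0]
gripper_width: 0.028
```

```bash
sed -i 's/C=np.array.*/C=np.array([550.5,39.5])/' h.py; python3 - <<'E'
from h import *
st()
E
```

```text
t 2.05 board [[-108.9 -242. ]] z 182.9 yaw err -0.030000000000001137 down [ 0.001 -0.001 -1.   ] F [ 0.8 -0.5 -0. ]
```

Call:
{"op": "arm_command", "data": {"series": [[[0,-38,-20,0,0,0,0],[0,-38,-20,0,0,0,0],[20,-37,-20,0,0,0,0],[30,0,0,0,0,0,0],[0,0,0,0,0,0,0]]]}}

```text
time_s: 2.47
ee_pos: [488.4, -91.9, 129.2]
tcp_rot: [-2.188, 0.045, 2.208]
force: [-1.7, -0.6, -1.4]
gripper_width: 0.007
```

```bash
python3 - <<'E'
from h import *
st()
im=cams.get_image("wrist"); cv2.imwrite("pics/w1.png",im[:,:,::-1])
im=cams.get_image("top"); cv2.imwrite("pics/t1.png",cv2.resize(im[130:280,180:360],None,fx=4,fy=4)[:,:,::-1])
E
```

```text
t 2.47 board [[ -55.8 -134.2]] z 129.2 yaw err 0.23000000000000398 down [-0.009  0.003 -1.   ] F [-1.7 -0.6 -1.4]
```

View pics/w1.png

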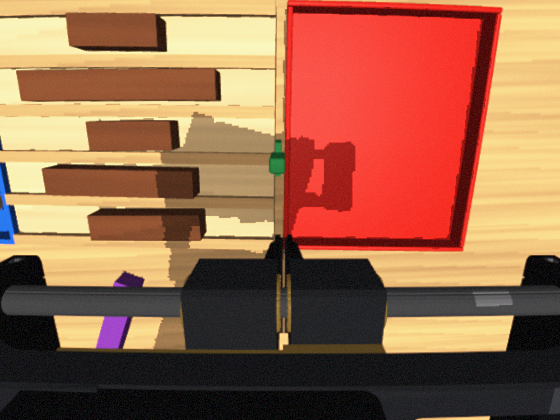

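Call:
{"op": "arm_command", "data": {"series": [[[31,-4,0,0,0,0,0],[30,0,0,0,0,0,0],[0,0,-10,0,0,0,0],[0,0,-10,0,0,0,0],[0,0,-10,0,0,0,0]]]}}

```text
time_s: 2.98
ee_pos: [524.2, -93.8, 76.4]
tcp_rot: [-2.202, 0.055, 2.193]
force: [-0.5, 0.1, 0.5]
gripper_width: 0.007
```

Call:
{"op": "arm_command", "data": {"series": [[[0,0,-10,0,0,0,0],[0,0,-10,0,0,0,0],[0,0,-10,0,0,0,0],[0,0,-10,0,0,0,0],[0,0,0,0,0,0,0]]]}}

```text
time_s: 3.4
ee_pos: [563.8, -94.4, 74.3]
tcp_rot: [-2.2, 0.052, 2.196]
force: [0.6, 0.4, 0.4]
gripper_width: 0.005
```

```bash
python3 - <<'E'
from h import *
st()
im=cams.get_image("wrist"); cv2.imwrite("pics/w2.png",im[:,:,::-1])
E
```

```text
t 3.4 board [[  19.6 -133.2]] z 74.3 yaw err 0.0 down [ 0.002 -0.    -1.   ] F [0.6 0.4 0.4]
```

View pics/w2.png

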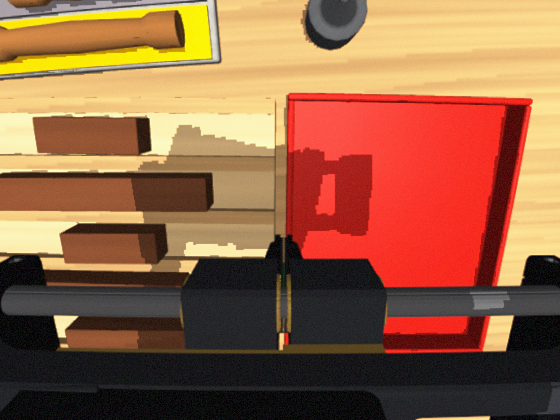

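```bash
python3 - <<'E'
from h import *
for n in("top","scene"):
    im=cams.get_image(n); hsv=cv2.cvtColor(im,cv2.COLOR_RGB2HSV)
    g=((abs(hsv[...,0].astype(int)-70)<15)&(hsv[...,1]>100)).astype(np.uint8)
    k,l,s,c=cv2.connectedComponentsWithStats(g)
    for i in range(1,k):
        if s[i,4]>5: print(n,s[i],b(at(n,[c[i]],75)))
cv2.imwrite("pics/s2.png",cv2.resize(im[160:300,120:360],None,fx=3.3,fy=3.3)[:,:,::-1])
E
```

```text
top [189 183  10  19 120] [[  6.1 125.6]]
scene [337 191   8  18  79] [[ 19.3 125.8]]
scene [218 206   4   6  15] [[ -26.2 -130.2]]
scene [223 217   2   5   7] [[   3.  -126.9]]
```

View pics/s2.png

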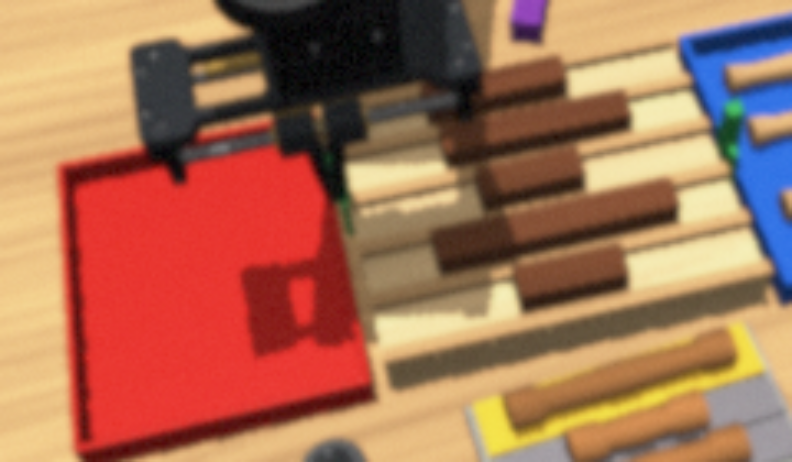

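```bash
python3 - <<'E'
from h import *
for z in(40,47,54,70,88): print(z,b(at("scene",[(219.5,208.5),(219.5,205.5),(224,219),(224.5,221.5),(220,213)],z)).tolist())
c=cams.calibration("scene")
def pr(x,y,z):
    w=C+x*BX+y*BY
    return cv2.projectPoints(np.array([[w[0],w[1],z]]),c['rvec'],c['tvec'],np.array([[c['fx'],0,c['cx']],[0,c['fy'],c['cy']],[0,0,1]]),np.array([c['k1'],0,0,0,0]))[0].ravel().round(1)
for x in(-19,0,20,36): print(x,"post88",pr(x,-128.5,88),"post54",pr(x,-128.5,54),"plate +end top",pr(x+14,-128.5,54),"plate low",pr(x+14,-131,34))
print("tip",pr(19.6,-133,74))
E
```

```text
40 [[-53.2, -129.9], [-61.4, -128.4], [-22.3, -125.4], [-15.5, -125.6], [-40.7, -131.0]]
47 [[-47.8, -129.9], [-56.0, -128.4], [-17.3, -125.5], [-10.5, -125.6], [-35.4, -131.0]]
54 [[-42.5, -129.9], [-50.5, -128.5], [-12.2, -125.5], [-5.5, -125.7], [-30.2, -131.0]]
70 [[-30.2, -129.9], [-38.1, -128.5], [-0.6, -125.6], [5.9, -125.8], [-18.2, -131.0]]
88 [[-16.4, -129.9], [-24.1, -128.6], [12.4, -125.8], [18.8, -125.9], [-4.7, -131.0]]
-19 post88 [220.  207.4] post54 [222.1 216.8] plate +end top [223.2 222. ] plate low [223.3 227.5]
0 post88 [221.6 214.5] post54 [223.7 223.9] plate +end top [224.9 229.2] plate low [224.9 234.6]
20 post88 [223.3 222.3] post54 [225.4 231.5] plate +end top [226.6 236.9] plate low [226.6 242.3]
36 post88 [224.8 228.6] post54 [226.8 237.7] plate +end top [228.1 243.3] plate low [228.  248.6]
tip [222.  226.5]
```

The stop is still at x≈−19, so the finger passed over its post before it had finished coming down. I'll go back, get fully down, and push again.

Call:
{"op": "arm_command", "data": {"series": [[[-35,0,0,0,0,0,0],[0,0,40,0,0,0,0],[0,0,38,0,0,0,0],[0,-2,0,0,0,0,0],[20,0,0,0,0,0,0]]]}}

```text
time_s: 3.97
ee_pos: [484.1, -88.7, 91.6]
tcp_rot: [-2.205, 0.054, 2.191]
force: [1.0, -0.7, 1.3]
gripper_width: 0.004
```

Call:
{"op": "arm_command", "data": {"series": [[[24,0,0,0,0,0,0],[0,0,0,0,0,0,0],[0,0,0,0,0,0,0]]]}}

```text
time_s: 4.22
ee_pos: [482.0, -88.0, 63.3]
tcp_rot: [-2.193, 0.051, 2.201]
force: [0.5, -0.5, -0.3]
gripper_width: 0.001
```

```bash
python3 - <<'E'
from h import *
st()
E
```

```text
t 4.22 board [[ -62.4 -130.6]] z 63.3 yaw err -0.009999999999990905 down [-0.003  0.001 -1.   ] F [ 0.5 -0.5 -0.3]
```

Call:
{"op": "arm_command", "data": {"series": [[[0,0,-10,0,0,0,0],[0,0,-10,0,0,0,0],[0,0,-10,0,0,0,0],[0,0,-10,0,0,0,0],[0,0,-10,0,0,0,0]]]}}

```text
time_s: 4.63
ee_pos: [535.6, -91.1, 65.3]
tcp_rot: [-2.199, 0.052, 2.196]
force: [-0.3, 0.6, -0.8]
gripper_width: 0.008
```

Call:
{"op": "arm_command", "data": {"series": [[[0,0,-10,0,0,0,0],[0,0,-10,0,0,0,0],[0,0,-8,0,0,0,0],[0,0,-8,0,0,0,0],[0,0,0,0,0,0,0]]]}}

```text
time_s: 5.05
ee_pos: [571.0, -92.7, 64.6]
tcp_rot: [-2.198, 0.052, 2.197]
force: [-0.5, -0.2, 0.3]
gripper_width: 0.003
```

```bash
python3 - <<'E'
from h import *
st()
im=cams.get_image("wrist"); cv2.imwrite("pics/w3.png",im[:,:,::-1])
E
```

```text
t 5.05 board [[  26.7 -131.1]] z 64.6 yaw err 0.0 down [ 0.001 -0.    -1.   ] F [-0.5 -0.2  0.3]
```

View pics/w3.png

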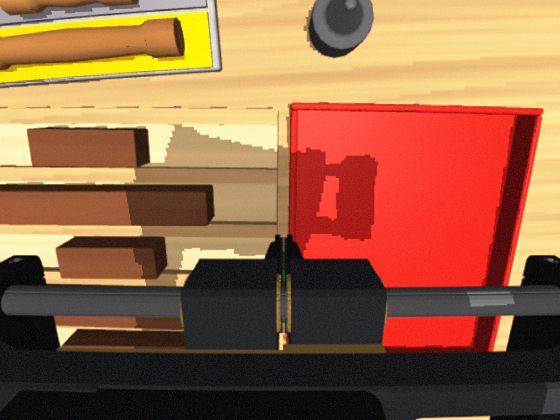

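```bash
python3 - <<'E'
from h import *
c=cams.calibration("wrist"); T=np.linalg.inv(c['tool_from_camera'])
K=np.array([[c['fx'],0,c['cx']],[0,c['fy'],c['cy']],[0,0,1]])
def pr(p): 
    q=T[:3]@np.array([*p,1.]); return cv2.projectPoints(q.reshape(1,1,3),np.zeros(3),np.zeros(3),K,np.array([c['k1'],0,0,0,0]))[0].ravel().round()
# tool coords: x down, y=-boardy, z=-boardx
for n,p in dict(tip=(0,0,0),tipfront=(0,0,-10),posttopA=(-23,-2.5,-10),posttopB=(-23,-2.5,-22),postbase=(10,-2.5,-22),platefar=(10,-2,-30)).items(): print(n,pr(p))
print("board end x=100 corner",pr((25,-6,-73)))
w=cv2.imread("pics/w3.png")[220:340,220:350]; cv2.imwrite("pics/w3c.png",cv2.resize(w,None,fx=5,fy=5))
for n in("top","scene"):
    im=cams.get_image(n); hsv=cv2.cvtColor(im,cv2.COLOR_RGB2HSV)
    g=((abs(hsv[...,0].astype(int)-70)<15)&(hsv[...,1]>100)).astype(np.uint8)
    k,l,s,cc=cv2.connectedComponentsWithStats(g)
    for i in range(1,k):
        if s[i,4]>4: print(n,s[i])
E
```

```text
tip [285. 233.]
tipfront [285. 218.]
posttopA [280. 231.]
posttopB [280. 210.]
postbase [281. 196.]
platefar [281. 184.]
board end x=100 corner [275. 116.]
top [189 183  10  19 119]
scene [43  7  3  4  5]
scene [337 191   8  18  78]
```

View pics/w3c.png

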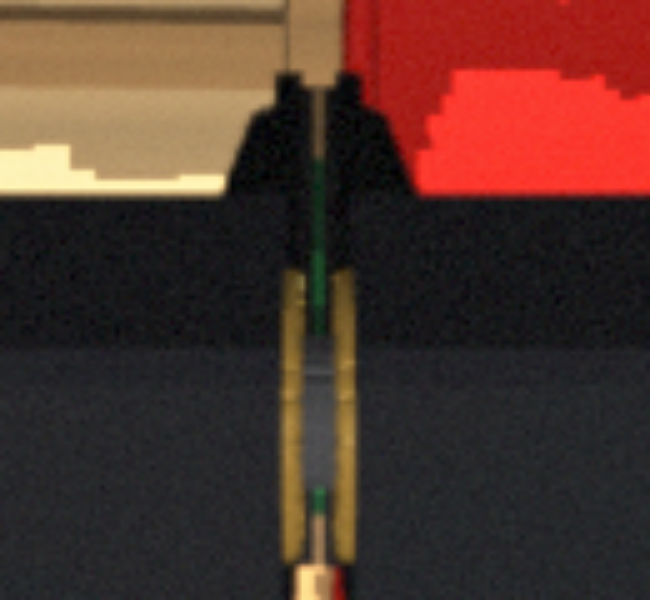

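```bash
python3 - <<'E'
from h import *
c=cams.calibration("wrist"); M=c['tool_from_camera']
K=np.array([[c['fx'],0,c['cx']],[0,c['fy'],c['cy']],[0,0,1]])
def xz(px,tcpx,tcpy,tcpz):
    u=cv2.undistortPoints(np.array([[px]],float),K,np.array([c['k1'],0,0,0,0.])).ravel()
    d=M[:3,:3]@[*u,1]; o=M[:3,3]
    for z in(34,54,88):
        p=o+d*((tcpz-z)-o[0])/d[0]; print(px,'z',z,'board x',round(tcpx-p[2],1),'y',round(tcpy-p[1],1))
print("w1"); [xz(p,-55.8,-134.2,129.2) for p in((278,140),(278,150),(278,172))]
print("w3"); [xz(p,26.7,-131.1,64.6) for p in((284,252),(284,287),(284,320))]
E
```

```text
w1
(278, 140) z 34 board x -3.7 y -128.7
(278, 140) z 54 board x -2.2 y -129.0
(278, 140) z 88 board x 0.3 y -129.6
(278, 150) z 34 board x -12.4 y -128.6
(278, 150) z 54 board x -10.3 y -129.0
(278, 150) z 88 board x -6.9 y -129.5
(278, 172) z 34 board x -32.0 y -128.5
(278, 172) z 54 board x -28.7 y -128.9
(278, 172) z 88 board x -23.0 y -129.5
w3
(284, 252) z 34 board x 0.6 y -130.8
(284, 252) z 54 board x 9.2 y -130.8
(284, 252) z 88 board x 23.8 y -130.7
(284, 287) z 34 board x -28.8 y -130.8
(284, 287) z 54 board x -17.6 y -130.8
(284, 287) z 88 board x 1.3 y -130.7
(284, 320) z 34 board x -58.4 y -130.8
(284, 320) z 54 board x -44.7 y -130.8
(284, 320) z 88 board x -21.5 y -130.8
```

The fingertips seem to end higher than the TCP value suggests. In the scene picture the tip lies about 7 px higher than predicted, which would explain passing over the 88 mm post. I'll check this with the tool over the plain red bin.

Call:
{"op": "arm_command", "data": {"series": [[[0,30,0,0,0,0,0],[0,30,0,0,0,0,0],[0,20,0,0,0,0,0],[0,0,0,0,0,0,0]]]}}

```text
time_s: 5.53
ee_pos: [565.2, -175.5, 64.8]
tcp_rot: [-2.197, 0.057, 2.196]
force: [-0.2, -0.1, 0.3]
gripper_width: 0.006
```

```bash
cat >> h.py <<'E'
def proj(n,x,y,z):
    c=cams.calibration(n); w=C+x*BX+y*BY
    return cv2.projectPoints(np.array([[w[0],w[1],z]]),np.float64(c['rvec']),np.float64(c['tvec']),np.array([[c['fx'],0,c['cx']],[0,c['fy'],c['cy']],[0,0,1]]),np.array([c['k1'],0,0,0,0]))[0].ravel().round(1)
def green(n):
    im=cams.get_image(n); hsv=cv2.cvtColor(im,cv2.COLOR_RGB2HSV)
    g=((abs(hsv[...,0].astype(int)-70)<18)&(hsv[...,1]>90)).astype(np.uint8)
    k,l,s,cc=cv2.connectedComponentsWithStats(g)
    print(n,[s[i].tolist() for i in range(1,k) if s[i,4]>4])
    return im
E
python3 - <<'E'
from h import *
st(); green("top"); im=green("scene"); o=sensors.get_obs()['ee_pos']; x,y=b(o)[0]
for dz in(0,15,30): print(dz,proj("scene",x,y,o[2]+dz),proj("scene",x+10,y+12,o[2]+dz),proj("scene",x+10,y-12,o[2]+dz))
u,v=proj("scene",x,y,o[2]).astype(int); cv2.imwrite("pics/s3.png",cv2.resize(im[v-70:v+40,u-70:u+80],None,fx=5,fy=5,interpolation=0)[:,:,::-1]); print(u,v)
for s in(-19,-5,5): print("stop",s,"top cam: post top",proj("top",s,-128.5,88),"plate end-",proj("top",s-14,-128.5,54),"scene post",proj("scene",s,-128.5,88))
E
```

```text
t 5.53 board [[  24.8 -214.1]] z 64.8 yaw err -0.20000000000000284 down [ 0.    -0.001 -1.   ] F [-0.2 -0.1  0.3]
top [[189, 183, 10, 19, 121], [336, 204, 9, 18, 101], [104, 286, 21, 25, 111], [116, 299, 4, 4, 9], [121, 299, 8, 14, 29], [130, 306, 6, 6, 14], [128, 310, 2, 4, 5], [131, 311, 7, 5, 10], [119, 313, 4, 4, 6], [135, 313, 6, 4, 7], [124, 314, 16, 25, 55], [135, 318, 4, 4, 7], [142, 319, 5, 5, 7], [134, 323, 16, 9, 43], [133, 327, 3, 2, 5], [136, 328, 7, 8, 17]]
scene [[58, 8, 4, 3, 6], [333, 129, 31, 12, 35], [340, 141, 6, 3, 6], [365, 141, 4, 5, 7], [349, 144, 4, 3, 5], [358, 148, 4, 3, 5], [337, 191, 8, 19, 82], [219, 206, 7, 17, 61]]
0 [185.1 239.7] [191.6 242.4] [179.7 245.1]
15 [183.5 235.7] [190.2 238.4] [178.1 241.2]
30 [182.  231.6] [188.7 234.3] [176.5 237.1]
185 239
stop -19 top cam: post top [342.  208.4] plate end- [338.7 219.5] scene post [220.  207.4]
stop -5 top cam: post top [342.  200.4] plate end- [338.7 211.8] scene post [221.2 212.6]
stop 5 top cam: post top [342.1 194.7] plate end- [338.7 206.3] scene post [222.  216.4]
```

View pics/s3.png

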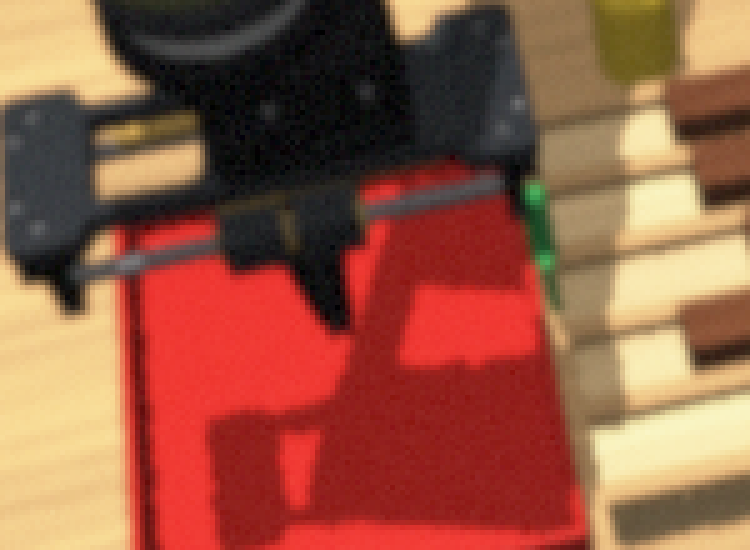

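The stop hasn't moved. The tip at about (183,235) shows that the fingers end about 20 mm above the reported TCP, so I'll work about 20 mm lower.

Call:
{"op": "arm_command", "data": {"series": [[[10,0,40,0,0,0,0],[10,0,40,0,0,0,0],[0,-28,5,0,0,0,0],[0,-28,0,0,0,0,0],[0,-28,0,0,0,0,0]]]}}

```text
time_s: 6.05
ee_pos: [483.2, -82.7, 44.0]
tcp_rot: [-2.196, 0.052, 2.197]
force: [1.4, 0.4, 0.1]
gripper_width: 0.006
```

Call:
{"op": "arm_command", "data": {"series": [[[0,0,0,0,0,0,0],[0,0,0,0,0,0,0],[0,0,-10,0,0,0,0],[0,0,-10,0,0,0,0],[0,0,-10,0,0,0,0]]]}}

```text
time_s: 6.47
ee_pos: [515.7, -86.5, 44.7]
tcp_rot: [-2.196, 0.053, 2.198]
force: [-2.0, -0.6, 2.7]
gripper_width: 0.005
```

Call:
{"op": "arm_command", "data": {"series": [[[0,0,-10,0,0,0,0],[0,0,-10,0,0,0,0],[0,0,0,0,0,0,0]]]}}

```text
time_s: 6.72
ee_pos: [537.1, -87.6, 44.7]
tcp_rot: [-2.199, 0.053, 2.196]
force: [0.0, 1.3, 0.1]
gripper_width: 0.006
```

```bash
python3 - <<'E'
from h import *
st(); green("scene")
for s in(-19,-5,5): print("stop",s,"scene post",proj("scene",s,-128.5,88),"plate end+",proj("scene",s+14,-128.5,54))
E
```

```text
t 6.72 board [[  -7.4 -127.6]] z 44.7 yaw err -0.03999999999999204 down [ 0.001 -0.    -1.   ] F [0.  1.3 0.1]
scene [[4, 0, 4, 4, 6], [105, 0, 3, 2, 5], [37, 9, 5, 3, 5], [333, 129, 10, 5, 11], [344, 132, 25, 11, 28], [346, 143, 5, 3, 5], [337, 191, 8, 19, 83], [222, 216, 6, 18, 60]]
stop -19 scene post [220.  207.4] plate end+ [223.2 222. ]
stop -5 scene post [221.2 212.6] plate end+ [224.4 227.3]
stop 5 scene post [222.  216.4] plate end+ [225.3 231.1]
```

The stop is moving now, at x≈+7. I'll push it the remaining 32 mm.

Call:
{"op": "arm_command", "data": {"series": [[[0,0,-9,0,0,0,0],[0,0,-9,0,0,0,0],[0,0,-8,0,0,0,0],[0,0,-6,0,0,0,0],[0,0,0,0,0,0,0]]]}}

```text
time_s: 7.18
ee_pos: [568.1, -88.4, 44.5]
tcp_rot: [-2.198, 0.052, 2.196]
force: [0.1, -0.2, 0.2]
gripper_width: 0.006
```

```bash
python3 - <<'E'
from h import *
st(); green("scene"); 
E
```

```text
t 7.18 board [[  23.6 -126.9]] z 44.5 yaw err -0.009999999999990905 down [ 0.001  0.    -1.   ] F [ 0.1 -0.2  0.2]
scene [[92, 1, 3, 3, 5], [6, 11, 4, 3, 5], [333, 129, 7, 6, 11], [341, 131, 9, 4, 9], [351, 135, 6, 3, 6], [337, 139, 9, 5, 14], [358, 138, 6, 3, 6], [365, 141, 4, 3, 5], [337, 191, 8, 19, 83], [224, 228, 6, 18, 64]]
```

Call:
{"op": "arm_command", "data": {"series": [[[-30,0,14,0,0,0,0],[0,-37,10,0,0,0,0],[0,-37,0,0,0,0,0],[0,-37,0,0,0,0,0],[0,-37,0,0,0,0,0]]]}}

```text
time_s: 7.65
ee_pos: [550.3, 62.2, 75.7]
tcp_rot: [-2.2, 0.052, 2.193]
force: [1.3, -0.1, 0.0]
gripper_width: 0.008
```

Call:
{"op": "arm_command", "data": {"series": [[[0,-37,0,0,0,0,0],[15,0,0,0,0,0,0],[15,0,0,0,0,0,0],[10,0,0,0,0,0,0],[0,0,0,0,0,0,0]]]}}

```text
time_s: 8.07
ee_pos: [549.7, 97.7, 32.2]
tcp_rot: [-2.194, 0.052, 2.202]
force: [-0.8, -0.9, 1.1]
gripper_width: 0.003
```

```bash
python3 - <<'E'
from h import *
st()
E
```

```text
t 8.07 board [[-3.5 58.1]] z 32.2 yaw err 0.0 down [-0.004 -0.    -1.   ] F [-0.8 -0.9  1.1]
```

Call:
{"op": "arm_command", "data": {"series": [[[4,0,-3,0,0,0,0],[4,0,0,0,0,0,0],[0,0,0,0,0,0,0]]]}}

```text
time_s: 8.32
ee_pos: [554.8, 96.9, 26.5]
tcp_rot: [-2.197, 0.053, 2.197]
force: [-0.4, 0.0, -0.0]
gripper_width: 0.003
```

Call:
{"op": "arm_command", "data": {"series": [[[4,0,0,0,0,0,0],[0,0,0,0,0,0,0]]]}}

```text
time_s: 8.48
ee_pos: [554.5, 97.1, 22.4]
tcp_rot: [-2.197, 0.053, 2.197]
force: [0.1, -0.6, -0.4]
gripper_width: 0.006
```

```bash
python3 - <<'E'
from h import *
st(); im=cams.get_image("scene")
u,v=proj("scene",0,30,32).astype(int); cv2.imwrite("pics/s4.png",cv2.resize(im[v-80:v+40,u-70:u+80],None,fx=5,fy=5)[:,:,::-1]); print(u,v,[proj("scene",0,57,z) for z in(32,44,56)])
E
```

```text
t 8.48 board [[ 1.3 57.7]] z 22.4 yaw err -0.04999999999999716 down [-0.  0. -1.] F [ 0.1 -0.6 -0.4]
295 213 [array([306.7, 210.9]), array([307. , 207.7]), array([307.2, 204.4])]
```

View pics/s4.png

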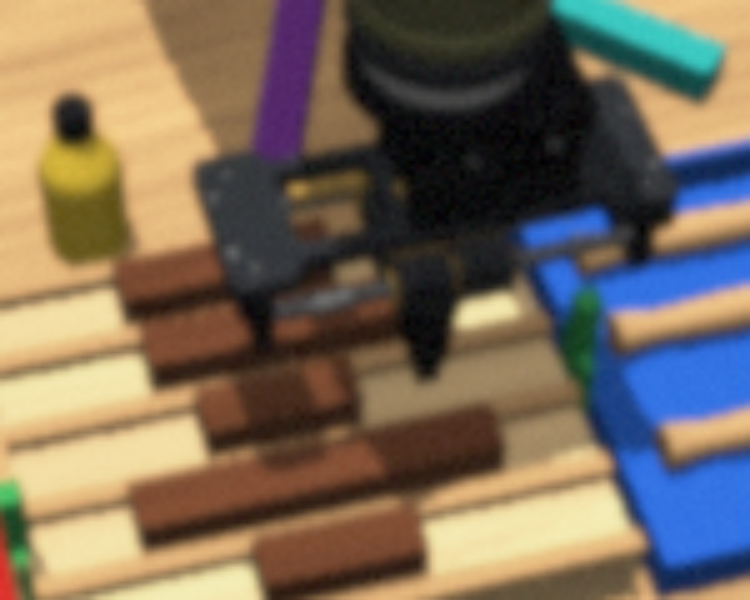

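The tip sits at about z=44 in lane 0, just behind the 70 mm blank: above the ribs and below the blank's top. Now I'll push it.

Call:
{"op": "arm_command", "data": {"series": [[[0,15,0,0,0,0,0],[0,15,0,0,0,0,0],[0,15,0,0,0,0,0],[0,15,0,0,0,0,0],[0,15,0,0,0,0,0]]]}}

```text
time_s: 8.95
ee_pos: [551.1, 21.8, 22.9]
tcp_rot: [-2.198, 0.052, 2.197]
force: [0.2, -0.6, -0.3]
gripper_width: 0.008
```

```bash
cat >> h.py <<'E'
def blanks():
    im=cams.get_image("scene"); 
    for r in spotter.trace("blank_100","scene"):
        if r['conf']>.3:
            ys,xs=np.nonzero(r['mask']); print(round(r['conf'],2),np.round(r['rect']),b(at("scene",[(xs.mean(),ys.mean())],50)))
E
python3 - <<'E'
from h import *
st(); blanks()
E
```

```text
t 8.95 board [[  1.5 -17.6]] z 22.9 yaw err -0.009999999999990905 down [ 0.001  0.    -1.   ] F [ 0.2 -0.6 -0.3]
0.9 [249. 214. 325. 246.] [[44.3 -0.7]]
0.76 [250. 189. 313. 208.] [[-27.8  12.7]]
0.67 [329. 126. 372. 154.] [[-166.8  221.1]]
0.55 [288. 287. 348. 316.] [[218.    9.3]]
```

Call:
{"op": "arm_command", "data": {"series": [[[0,15,0,0,0,0,0],[0,15,0,0,0,0,0],[0,15,0,0,0,0,0],[0,15,0,0,0,0,0],[0,15,0,0,0,0,0]]]}}

```text
time_s: 9.47
ee_pos: [547.7, -52.3, 22.9]
tcp_rot: [-2.198, 0.051, 2.197]
force: [0.0, 0.8, 0.5]
gripper_width: 0.004
```

Call:
{"op": "arm_command", "data": {"series": [[[0,15,0,0,0,0,0],[0,15,0,0,0,0,0],[0,15,0,0,0,0,0],[0,15,0,0,0,0,0],[0,0,0,0,0,0,0]]]}}

```text
time_s: 9.88
ee_pos: [545.0, -113.7, 23.0]
tcp_rot: [-2.198, 0.055, 2.196]
force: [0.6, 0.5, -0.3]
gripper_width: 0.007
```

```bash
python3 - <<'E'
from h import *
st(); im=cams.get_image("scene")
cv2.imwrite("pics/s5.png",cv2.resize(im[150:330,110:370],None,fx=3,fy=3)[:,:,::-1])
E
```

```text
t 9.88 board [[   1.7 -153.3]] z 23.0 yaw err -0.11999999999999034 down [ 0.001 -0.001 -1.   ] F [ 0.6  0.5 -0.3]
```

View pics/s5.png

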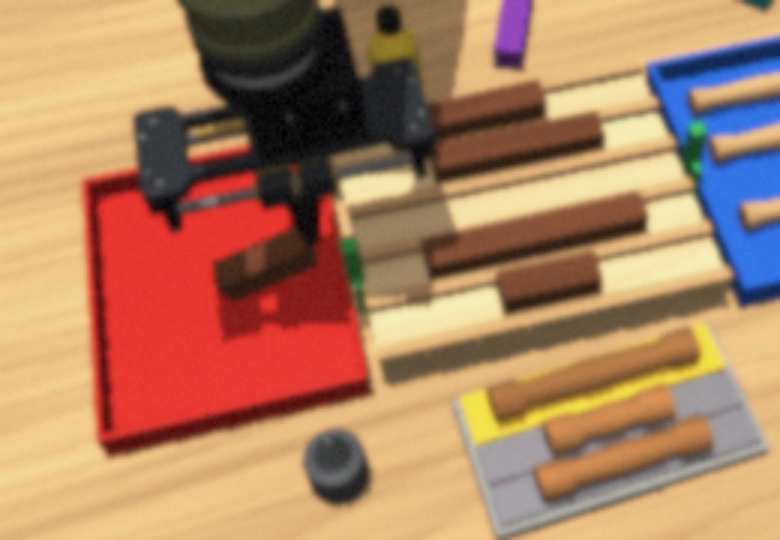

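The first blank is in the bin at around (265,262) in the crop, and the others haven't moved. I'll nudge it a little further, then move on to the 130 in lane −40.

Call:
{"op": "arm_command", "data": {"series": [[[0,10,0,0,0,0,0],[-38,0,0,0,0,0,0],[-15,-20,20,0,0,0,0],[0,-37,20,0,0,0,0],[0,-37,0,0,0,0,0]]]}}

```text
time_s: 10.35
ee_pos: [507.4, -26.2, 76.8]
tcp_rot: [-2.198, 0.055, 2.195]
force: [0.3, 0.1, -1.2]
gripper_width: 0.007
```

Call:
{"op": "arm_command", "data": {"series": [[[0,-37,0,0,0,0,0],[0,-37,0,0,0,0,0],[0,-37,0,0,0,0,0],[0,-37,0,0,0,0,0],[0,-21,0,0,0,0,0]]]}}

```text
time_s: 10.77
ee_pos: [516.4, 145.7, 75.9]
tcp_rot: [-2.199, 0.047, 2.198]
force: [0.1, -0.4, -0.1]
gripper_width: 0.006
```

```bash
python3 - <<'E'
from h import *
st()
E
```

```text
t 10.77 board [[-39.1 104.5]] z 75.9 yaw err 0.1700000000000017 down [ 0.001  0.001 -1.   ] F [ 0.1 -0.4 -0.1]
```

Call:
{"op": "arm_command", "data": {"series": [[[20,0,0,0,0,0,0],[20,0,0,0,0,0,0],[13,0,0,0,0,0,0],[0,0,0,0,0,0,0],[0,12,0,0,0,0,0]]]}}

```text
time_s: 11.18
ee_pos: [515.5, 130.6, 21.9]
tcp_rot: [-2.196, 0.05, 2.2]
force: [0.3, 0.5, 0.6]
gripper_width: -0.0
```

Call:
{"op": "arm_command", "data": {"series": [[[0,15,0,0,0,0,0],[0,15,0,0,0,0,0],[0,15,0,0,0,0,0],[0,15,0,0,0,0,0],[0,15,0,0,0,0,0]]]}}

```text
time_s: 11.6
ee_pos: [513.8, 53.2, 24.4]
tcp_rot: [-2.2, 0.053, 2.194]
force: [0.5, 0.2, 0.2]
gripper_width: 0.007
```

```bash
cat >> h.py <<'E'
def dark():
    # dark-wood mask in top view, per lane and bin, board coords at z=56
    im=cams.get_image("top"); h=cv2.cvtColor(im,cv2.COLOR_RGB2HSV)
    m=((h[...,0]<18)&(h[...,1]>90)&(h[...,2]<125)&(h[...,2]>35)).astype(np.uint8)
    m=cv2.morphologyEx(m,cv2.MORPH_OPEN,np.ones((3,3),np.uint8))
    k,l,s,cc=cv2.connectedComponentsWithStats(m)
    for i in range(1,k):
        ys,xs=np.nonzero(l==i); w=b(at("top",np.c_[xs,ys],56))
        if s[i,4]>80 and abs(w[:,0].mean())<120: print("dark",s[i].tolist(),"x",w[:,0].min(),w[:,0].max(),"y",w[:,1].min(),w[:,1].max())
E
python3 - <<'E'
from h import *
st(); dark()
E
```

```text
t 11.6 board [[-37.4  11.9]] z 24.4 yaw err -0.060000000000002274 down [ 0.003 -0.    -1.   ] F [0.5 0.2 0.2]
dark [349, 198, 38, 15, 490] x -17.2 6.8 y -213.2 -146.5
```

Call:
{"op": "arm_command", "data": {"series": [[[0,15,2,0,0,0,0],[0,15,0,0,0,0,0],[0,15,0,0,0,0,0],[0,15,0,0,0,0,0],[0,15,0,0,0,0,0]]]}}

```text
time_s: 12.07
ee_pos: [508.0, -21.3, 24.1]
tcp_rot: [-2.2, 0.053, 2.194]
force: [-0.4, 0.4, 0.4]
gripper_width: 0.001
```

Call:
{"op": "arm_command", "data": {"series": [[[0,15,0,0,0,0,0],[0,15,0,0,0,0,0],[0,15,0,0,0,0,0],[0,15,0,0,0,0,0],[0,15,0,0,0,0,0]]]}}

```text
time_s: 12.48
ee_pos: [504.3, -96.4, 24.1]
tcp_rot: [-2.2, 0.054, 2.195]
force: [-0.1, -0.1, 0.3]
gripper_width: 0.006
```

Call:
{"op": "arm_command", "data": {"series": [[[0,12,0,0,0,0,0],[0,12,0,0,0,0,0],[0,0,0,0,0,0,0]]]}}

```text
time_s: 12.73
ee_pos: [502.9, -120.9, 23.4]
tcp_rot: [-2.198, 0.055, 2.195]
force: [-0.4, -0.2, 1.1]
gripper_width: 0.007
```

```bash
python3 - <<'E'
from h import *
st(); dark(); blanks()
E
```

```text
t 12.73 board [[ -40.  -162.4]] z 23.4 yaw err -0.14000000000000057 down [ 0.001 -0.001 -1.   ] F [-0.4 -0.2  1.1]
dark [251, 148, 38, 16, 490] x 66.5 92.9 y -35.6 32.1
dark [224, 169, 88, 16, 1147] x 27.4 52.6 y -78.0 78.8
dark [237, 210, 74, 19, 1052] x -51.1 -17.9 y -77.4 51.6
dark [243, 234, 63, 18, 837] x -92.5 -61.0 y -68.9 38.8
dark [294, 254, 30, 7, 145] x -105.7 -96.3 y -100.9 -50.2
0.83 [271. 122. 290. 175.] [[-187.4   51.6]]
0.64 [249. 215. 323. 242.] [[43.7 -0. ]]
0.61 [248. 180. 294. 201.] [[-75.7  -8.9]]
0.58 [220. 169. 354. 276.] [[38.3 -3. ]]
0.55 [331. 126. 370. 153.] [[-166.6  221. ]]
```

```bash
python3 - <<'E'
from h import *
im=cams.get_image("top")
for r in spotter.trace("blank_130","top"):
    c=max(cv2.findContours(r['mask'].astype(np.uint8),0,1)[0],key=cv2.contourArea)
    w=b(at("top",c.reshape(-1,2),56)); print(round(r['conf'],2),np.round(r['rect']),w.min(0),w.max(0))
for lane in(-40,0,-80):
    print(lane,[(y,*im[int(v+.5),int(u+.5)].tolist()) for y in range(100,-125,-12) for u,v in[proj("top",lane,y,56)]])
E
```

```text
0.97 [243. 237. 301. 251.] [-94.4 -58.7] [-67.   39.4]
0.94 [203. 288. 254. 375.] [-296.8   21.7] [-153.3   94.8]
0.69 [108. 286. 152. 336.] [-241.4  184.1] [-156.8  264.5]
-40 [(100, 204, 194, 144), (88, 202, 195, 145), (76, 202, 193, 142), (64, 203, 194, 143), (52, 97, 63, 46), (40, 104, 64, 46), (28, 106, 71, 51), (16, 103, 68, 49), (4, 105, 66, 47), (-8, 106, 68, 46), (-20, 104, 65, 45), (-32, 105, 67, 47), (-44, 103, 64, 42), (-56, 106, 69, 50), (-68, 62, 43, 33), (-80, 108, 93, 72), (-92, 38, 40, 44), (-104, 40, 42, 45), (-116, 37, 37, 40)]
0 [(100, 201, 188, 140), (88, 203, 189, 140), (76, 204, 188, 139), (64, 203, 187, 138), (52, 200, 184, 135), (40, 200, 183, 135), (28, 204, 184, 139), (16, 200, 182, 135), (4, 202, 181, 134), (-8, 202, 181, 135), (-20, 200, 179, 133), (-32, 201, 179, 132), (-44, 199, 177, 131), (-56, 201, 177, 133), (-68, 200, 175, 130), (-80, 109, 97, 72), (-92, 65, 65, 67), (-104, 41, 43, 45), (-116, 39, 41, 41)]
-80 [(100, 201, 184, 137), (88, 202, 185, 137), (76, 202, 182, 136), (64, 200, 184, 136), (52, 200, 182, 136), (40, 184, 166, 124), (28, 111, 70, 49), (16, 111, 72, 50), (4, 110, 71, 49), (-8, 104, 65, 44), (-20, 104, 66, 49), (-32, 103, 67, 47), (-44, 104, 65, 47), (-56, 59, 38, 28), (-68, 125, 109, 83), (-80, 201, 181, 133), (-92, 201, 180, 134), (-104, 201, 179, 134), (-116, 200, 176, 131)]
```

The 130 blank moved only about 20 mm before the finger slid over it. Together with the earlier readings (over the post at 63, fine at 22.5, over at 24.4), this puts the real tip about 32 mm above the TCP. I'll push at TCP z≈13.

Call:
{"op": "arm_command", "data": {"series": [[[-30,0,0,0,0,0,0],[-20,0,0,0,0,0,0],[0,-36,0,0,0,0,0],[0,-36,0,0,0,0,0],[0,-36,0,0,0,0,0]]]}}

```text
time_s: 13.4
ee_pos: [507.8, -9.4, 73.3]
tcp_rot: [-2.199, 0.053, 2.195]
force: [0.3, -0.4, -0.0]
gripper_width: 0.006
```

Call:
{"op": "arm_command", "data": {"series": [[[0,-36,0,0,0,0,0],[0,-36,0,0,0,0,0],[0,-36,0,0,0,0,0],[0,-30,0,0,0,0,0],[0,0,0,0,0,0,0]]]}}

```text
time_s: 13.82
ee_pos: [513.6, 132.0, 72.7]
tcp_rot: [-2.2, 0.043, 2.2]
force: [0.5, -1.0, 0.8]
gripper_width: 0.004
```

Call:
{"op": "arm_command", "data": {"series": [[[20,0,0,0,0,0,0],[20,0,0,0,0,0,0],[14,0,0,0,0,0,0],[0,0,0,0,0,0,0]]]}}

```text
time_s: 14.15
ee_pos: [510.7, 126.6, 14.9]
tcp_rot: [-2.191, 0.053, 2.206]
force: [-0.2, -0.2, -0.6]
gripper_width: 0.004
```

```bash
python3 - <<'E'
from h import *
st()
E
```

```text
t 14.15 board [[-43.8  85.1]] z 14.9 yaw err 0.030000000000001137 down [-0.007 -0.001 -1.   ] F [-0.2 -0.2 -0.6]
```

Call:
{"op": "arm_command", "data": {"series": [[[3,0,-3,0,0,0,0],[0,0,0,0,0,0,0],[0,12,0,0,0,0,0],[0,15,0,0,0,0,0],[0,15,0,0,0,0,0]]]}}

```text
time_s: 14.57
ee_pos: [516.0, 84.0, 16.9]
tcp_rot: [-2.2, 0.051, 2.195]
force: [-0.8, 0.6, -0.0]
gripper_width: 0.008
```

Call:
{"op": "arm_command", "data": {"series": [[[0,15,0,0,0,0,0],[0,15,0,0,0,0,0],[0,15,0,0,0,0,0],[0,15,0,0,0,0,0],[0,15,0,0,0,0,0]]]}}

```text
time_s: 14.98
ee_pos: [512.2, 8.4, 16.9]
tcp_rot: [-2.2, 0.053, 2.195]
force: [0.2, 0.9, -0.6]
gripper_width: 0.006
```

Call:
{"op": "arm_command", "data": {"series": [[[0,15,0,0,0,0,0],[0,15,0,0,0,0,0],[0,15,0,0,0,0,0],[0,15,0,0,0,0,0],[0,15,0,0,0,0,0]]]}}

```text
time_s: 15.4
ee_pos: [508.8, -66.6, 17.3]
tcp_rot: [-2.2, 0.053, 2.194]
force: [0.5, 2.3, 0.0]
gripper_width: 0.006
```

```bash
cat >> h.py <<'E'
def prof():
    im=cams.get_image("top").astype(int)
    for lane in(80,40,0,-40,-80):
        s=''
        for y in range(110,-300,-6):
            u,v=proj("top",lane,y,56 if y>-139 else 25); r,g,bl=im[int(v+.5),int(u+.5)]
            s+='#' if 80<r<135 and r-bl>40 and g>45 else 'R' if g<45 and r>100 else '.' if r>140 else 'k'
        print(f"{lane:4d}",s)
E
python3 - <<'E'
from h import *
st(); prof()
E
```

```text
t 15.4 board [[ -36.6 -108. ]] z 17.3 yaw err -0.03999999999999204 down [ 0.003 -0.    -1.   ] F [0.5 2.3 0. ]
  80 .............############........kkkkkkkkkkkkkkkkkkkkkkkkkkkkkkkkkkk#
  40 ......#########################kkkkkkkkkkkkkkkkkkkkkkkkkkkkkkkkkkkkk#
   0 ......................kkkkkkkkkkkkkkkkkkkkkkkkkkkkkkkkkkkkkkkkkkkkkk#
 -40 ....................##kkkkkkkkkkkkkkkkkkkkkkkkkkkkkkkkkkkkkkkkkkkkkk#
 -80 ............#########kkk####kkkkkkkkkkkkkkkkkkkkkkkkkkkkkkkkkkkkkkkkk
```

```bash
python3 - <<'E'
from h import *
im=cams.get_image("top")
for lane in(-40,-80,0): print(lane,[(y,*im[int(v+.5),int(u+.5)].tolist()) for y in range(10,-90,-8) for u,v in[proj("top",lane,y,56)]])
im=cams.get_image("scene"); print("scene -40",[(y,*im[int(v+.5),int(u+.5)].tolist()) for y in range(30,-300,-15) for u,v in[proj("scene",-30,y,56 if y>-139 else 30)]])
cv2.imwrite("pics/s6.png",cv2.resize(im[150:330,110:370],None,fx=3,fy=3)[:,:,::-1])
E
```

```text
-40 [(10, 195, 188, 137), (2, 195, 189, 138), (-6, 194, 188, 139), (-14, 129, 113, 86), (-22, 97, 85, 66), (-30, 70, 74, 74), (-38, 38, 42, 43), (-46, 43, 43, 43), (-54, 38, 38, 40), (-62, 40, 42, 43), (-70, 34, 32, 25), (-78, 41, 44, 33), (-86, 91, 93, 67)]
-80 [(10, 108, 70, 49), (2, 109, 69, 51), (-6, 108, 70, 52), (-14, 57, 35, 26), (-22, 59, 39, 29), (-30, 59, 36, 23), (-38, 101, 66, 48), (-46, 97, 63, 45), (-54, 100, 64, 47), (-62, 59, 57, 41), (-70, 44, 44, 34), (-78, 102, 103, 75), (-86, 60, 60, 60)]
0 [(10, 196, 176, 129), (2, 197, 177, 130), (-6, 197, 177, 132), (-14, 197, 175, 130), (-22, 174, 156, 116), (-30, 105, 105, 104), (-38, 69, 72, 72), (-46, 39, 43, 43), (-54, 38, 39, 40), (-62, 42, 44, 42), (-70, 32, 34, 32), (-78, 37, 35, 30), (-86, 77, 75, 55)]
scene -40 [(30, 241, 233, 178), (15, 237, 229, 174), (0, 240, 232, 175), (-15, 160, 133, 99), (-30, 159, 134, 98), (-45, 160, 137, 99), (-60, 155, 133, 97), (-75, 161, 136, 100), (-90, 156, 132, 95), (-105, 23, 24, 21), (-120, 55, 29, 19), (-135, 69, 44, 27), (-150, 43, 24, 18), (-165, 47, 31, 21), (-180, 46, 27, 17), (-195, 62, 37, 24), (-210, 104, 63, 45), (-225, 117, 71, 47), (-240, 124, 77, 51), (-255, 229, 54, 51), (-270, 228, 52, 47), (-285, 228, 52, 47)]
```

The floor behind the finger is empty, and the 130 runs from about y=−115 to −245, so it is moving. I'll finish that push.

Call:
{"op": "arm_command", "data": {"series": [[[0,14,0,0,0,0,0],[0,14,0,0,0,0,0],[0,14,0,0,0,0,0],[0,14,0,0,0,0,0],[0,0,0,0,0,0,0]]]}}

```text
time_s: 15.97
ee_pos: [505.7, -122.2, 16.2]
tcp_rot: [-2.198, 0.054, 2.196]
force: [-0.9, 0.8, 0.8]
gripper_width: 0.008
```

```bash
python3 - <<'E'
from h import *
st();im=cams.get_image("scene"); print("scene -40",[(y,*im[int(v+.5),int(u+.5)].tolist()) for y in range(-105,-310,-12) for u,v in[proj("scene",-34,y,30)]])
E
```

```text
t 15.97 board [[ -37.1 -163.7]] z 16.2 yaw err -0.09000000000000341 down [ 0.001 -0.001 -1.   ] F [-0.9  0.8  0.8]
scene -40 [(-105, 154, 130, 92), (-117, 151, 126, 90), (-129, 136, 104, 71), (-141, 135, 30, 27), (-153, 69, 37, 23), (-165, 68, 40, 21), (-177, 72, 42, 28), (-189, 72, 45, 29), (-201, 124, 77, 52), (-213, 78, 49, 34), (-225, 71, 44, 27), (-237, 74, 43, 29), (-249, 128, 78, 53), (-261, 127, 77, 52), (-273, 132, 80, 56), (-285, 231, 53, 45), (-297, 223, 48, 41), (-309, 216, 94, 68)]
```

The 130 is down at y −147…−279, inside the bin. Next is the 100 in lane −80.

Call:
{"op": "arm_command", "data": {"series": [[[-30,0,0,0,0,0,0],[-25,0,0,0,0,0,0],[0,-36,21,0,0,0,0],[0,-36,21,0,0,0,0],[0,-36,0,0,0,0,0]]]}}

```text
time_s: 16.43
ee_pos: [465.7, -9.2, 70.5]
tcp_rot: [-2.195, 0.053, 2.198]
force: [0.2, 0.6, -1.2]
gripper_width: 0.007
```

Call:
{"op": "arm_command", "data": {"series": [[[0,-36,0,0,0,0,0],[0,-36,0,0,0,0,0],[0,-36,0,0,0,0,0],[0,-20,0,0,0,0,0],[0,0,0,0,0,0,0]]]}}

```text
time_s: 16.85
ee_pos: [474.0, 121.0, 70.9]
tcp_rot: [-2.2, 0.044, 2.199]
force: [0.4, -1.4, -0.6]
gripper_width: -0.001
```

Call:
{"op": "arm_command", "data": {"series": [[[20,0,0,0,0,0,0],[20,0,0,0,0,0,0],[18,0,0,0,0,0,0],[0,0,0,0,0,0,0],[0,0,0,0,0,0,0]]]}}

```text
time_s: 17.27
ee_pos: [473.3, 116.6, 11.7]
tcp_rot: [-2.195, 0.053, 2.201]
force: [0.4, -0.4, -0.2]
gripper_width: 0.004
```

```bash
python3 - <<'E'
from h import *
st()
E
```

```text
t 17.27 board [[-80.8  73.4]] z 11.7 yaw err -0.009999999999990905 down [-0.003 -0.    -1.   ] F [ 0.4 -0.4 -0.2]
```

Call:
{"op": "arm_command", "data": {"series": [[[0,12,0,0,0,0,0],[0,15,0,0,0,0,0],[0,15,0,0,0,0,0],[0,15,0,0,0,0,0],[0,15,0,0,0,0,0]]]}}

```text
time_s: 17.68
ee_pos: [472.4, 43.4, 14.6]
tcp_rot: [-2.201, 0.052, 2.194]
force: [0.0, 0.6, -0.1]
gripper_width: 0.004
```

Call:
{"op": "arm_command", "data": {"series": [[[0,15,0,0,0,0,0],[0,15,0,0,0,0,0],[0,15,0,0,0,0,0],[0,15,0,0,0,0,0],[0,15,0,0,0,0,0]]]}}

```text
time_s: 18.1
ee_pos: [468.7, -31.9, 14.6]
tcp_rot: [-2.201, 0.053, 2.194]
force: [0.4, 0.0, 0.4]
gripper_width: 0.006
```

Call:
{"op": "arm_command", "data": {"series": [[[0,15,0,0,0,0,0],[0,15,0,0,0,0,0],[0,15,0,0,0,0,0],[0,15,0,0,0,0,0],[0,15,0,0,0,0,0]]]}}

```text
time_s: 18.52
ee_pos: [465.1, -107.0, 14.7]
tcp_rot: [-2.202, 0.054, 2.194]
force: [-0.1, -0.6, 0.7]
gripper_width: 0.006
```

Call:
{"op": "arm_command", "data": {"series": [[[0,14,0,0,0,0,0],[0,0,0,0,0,0,0],[0,0,0,0,0,0,0]]]}}

```text
time_s: 18.77
ee_pos: [464.1, -120.2, 14.1]
tcp_rot: [-2.199, 0.055, 2.194]
force: [-0.4, -0.1, -0.1]
gripper_width: 0.006
```

```bash
python3 - <<'E'
from h import *
st();prof();im=cams.get_image("scene"); print("scene -80",[(y,*im[int(v+.5),int(u+.5)].tolist()) for y in range(50,-310,-15) for u,v in[proj("scene",-74,y,30 if y<-130 else 50)]])
E
```

```text
t 18.77 board [[ -78.7 -163.6]] z 14.1 yaw err -0.12999999999999545 down [ 0.002 -0.001 -1.   ] F [-0.4 -0.1 -0.1]
  80 .............############..............#k............................
  40 ......##########################......#kkk........kkkkkkkkkkkkkk.....
   0 .......................................k...k###kkkkkkkkkkkkkkkkkkkkkk
 -40 .................................kkkkkkkkkkkkkkkkkkkkkkkkkkkkkkkkkkkk
 -80 .............................####kkkkkkkkkkkkkkkkkkkkkkkkkkkkkkkkkkkk
scene -80 [(50, 239, 220, 162), (35, 233, 215, 156), (20, 240, 221, 164), (5, 240, 222, 165), (-10, 237, 218, 159), (-25, 240, 222, 162), (-40, 239, 219, 160), (-55, 242, 223, 165), (-70, 154, 131, 97), (-85, 150, 128, 94), (-100, 151, 130, 95), (-115, 149, 125, 93), (-130, 199, 143, 100), (-145, 132, 31, 22), (-160, 76, 46, 34), (-175, 76, 47, 31), (-190, 77, 48, 35), (-205, 130, 81, 54), (-220, 75, 45, 30), (-235, 68, 40, 24), (-250, 217, 50, 39), (-265, 229, 48, 40), (-280, 231, 55, 48), (-295, 231, 53, 48)]
```

The 100 is in the bin at y −150…−247. Last is the 70 in lane +80.

Call:
{"op": "arm_command", "data": {"series": [[[-30,0,0,0,0,0,0],[-30,0,0,0,0,0,0],[0,-30,0,0,0,0,0],[0,-33,-24,0,0,0,0],[0,-33,-27,0,0,0,0]]]}}

```text
time_s: 19.28
ee_pos: [518.5, -24.7, 73.8]
tcp_rot: [-2.199, 0.053, 2.195]
force: [0.2, -0.7, 0.3]
gripper_width: 0.005
```

Call:
{"op": "arm_command", "data": {"series": [[[0,-33,-27,0,0,0,0],[0,-33,-27,0,0,0,0],[0,-33,-27,0,0,0,0],[0,-32,-27,0,0,0,0],[0,0,0,0,0,0,0]]]}}

```text
time_s: 19.7
ee_pos: [633.6, 103.1, 72.4]
tcp_rot: [-2.202, 0.044, 2.197]
force: [-0.6, 0.1, -0.3]
gripper_width: 0.004
```

Call:
{"op": "arm_command", "data": {"series": [[[20,0,0,0,0,0,0],[20,0,0,0,0,0,0],[0,0,0,0,0,0,0]]]}}

```text
time_s: 19.95
ee_pos: [626.5, 98.0, 28.0]
tcp_rot: [-2.19, 0.051, 2.208]
force: [-0.5, 0.4, -1.0]
gripper_width: 0.007
```

```bash
python3 - <<'E'
from h import *
st()
E
```

```text
t 19.95 board [[73.1 62. ]] z 28.0 yaw err 0.0799999999999983 down [-0.008 -0.001 -1.   ] F [-0.5  0.4 -1. ]
```

Call:
{"op": "arm_command", "data": {"series": [[[0,0,-5,0,0,0,0],[14,0,0,0,0,0,0],[0,0,0,0,0,0,0],[0,0,0,0,0,0,0]]]}}

```text
time_s: 20.28
ee_pos: [634.9, 96.9, 18.4]
tcp_rot: [-2.197, 0.052, 2.198]
force: [0.9, 0.3, 0.9]
gripper_width: 0.005
```

```bash
python3 - <<'E'
from h import *
st()
E
```

```text
t 20.28 board [[81.6 61.3]] z 18.4 yaw err -0.030000000000001137 down [-0.001 -0.    -1.   ] F [0.9 0.3 0.9]
```

Call:
{"op": "arm_command", "data": {"series": [[[5,0,0,0,0,0,0],[0,12,0,0,0,0,0],[0,15,0,0,0,0,0],[0,15,0,0,0,0,0],[0,15,0,0,0,0,0]]]}}

```text
time_s: 20.7
ee_pos: [632.5, 38.1, 13.9]
tcp_rot: [-2.198, 0.053, 2.197]
force: [0.4, -0.2, 0.1]
gripper_width: 0.005
```

Call:
{"op": "arm_command", "data": {"series": [[[0,15,0,0,0,0,0],[0,15,0,0,0,0,0],[0,15,0,0,0,0,0],[0,15,0,0,0,0,0],[0,15,0,0,0,0,0]]]}}

```text
time_s: 21.12
ee_pos: [629.0, -36.5, 13.8]
tcp_rot: [-2.198, 0.052, 2.197]
force: [0.0, 0.2, 1.8]
gripper_width: 0.005
```

```bash
python3 - <<'E'
from h import *
st();prof()
E
```

```text
t 21.12 board [[ 82.  -72.2]] z 13.8 yaw err -0.03999999999999204 down [ 0.  0. -1.] F [0.  0.2 1.8]
  80 ..............##kkkkkkkkkkkkkkkkkkkkkkkkkkkkkkkkkkkkkkkkk#...........
  40 ......##########kkk#kkkkkkkkkkkkkkkkkkkkkkkkkkkkkkkkkkkk.............
   0 ...............#####kkkkkkkkkkkkkkkkkkkkkkkkkkkkkkkkkkkkk............
 -40 ................k##kkkkkkkkkkkkkkkkkkkkkkkkkkkkkkkkkkkkkkkk#######...
 -80 ..............####kkkkkkkkkkkkkkkkkkkkkkkkkkkkkkkkkkkkkkkkkkk........
```

Call:
{"op": "arm_command", "data": {"series": [[[0,15,0,0,0,0,0],[0,15,0,0,0,0,0],[0,15,0,0,0,0,0],[0,15,0,0,0,0,0],[0,15,0,0,0,0,0]]]}}

```text
time_s: 21.58
ee_pos: [625.2, -111.2, 13.4]
tcp_rot: [-2.197, 0.052, 2.198]
force: [0.3, -0.5, -0.7]
gripper_width: 0.003
```

Call:
{"op": "arm_command", "data": {"series": [[[0,15,0,0,0,0,0],[0,0,0,0,0,0,0],[-30,0,0,0,0,0,0],[-40,0,0,0,0,0,0],[-40,0,0,0,0,0,0]]]}}

```text
time_s: 22.0
ee_pos: [623.2, -124.5, 122.9]
tcp_rot: [-2.192, 0.051, 2.201]
force: [0.2, 0.2, 1.2]
gripper_width: 0.004
```

Call:
{"op": "arm_command", "data": {"series": [[[-30,40,40,0,0,0,0],[0,40,40,0,0,0,0],[0,40,40,0,0,0,0],[0,40,30,0,0,0,0],[0,40,30,0,0,0,0]]]}}

```text
time_s: 22.42
ee_pos: [481.4, -270.5, 143.5]
tcp_rot: [-2.199, 0.051, 2.197]
force: [0.7, -0.2, -1.3]
gripper_width: 0.004
```

Call:
{"op": "arm_command", "data": {"series": [[[0,40,30,0,0,0,0],[0,40,30,0,0,0,0],[0,40,10,0,0,0,0],[0,0,0,0,0,0,0]]]}}

```text
time_s: 22.75
ee_pos: [415.1, -378.8, 143.6]
tcp_rot: [-2.196, 0.062, 2.196]
force: [0.0, 0.5, 0.6]
gripper_width: 0.007
```

```bash
python3 - <<'E'
from h import *
st();prof();dark()
im=cams.get_image("top"); cv2.imwrite("pics/t9.png",cv2.resize(im[80:300,150:450],None,fx=2.6,fy=2.6,interpolation=2)[:,:,::-1])
E
```

```text
t 22.75 board [[-115.6 -424.2]] z 143.6 yaw err -0.35999999999999943 down [-0.    -0.003 -1.   ] F [0.  0.5 0.6]
  80 .......................................#k..Rk############............
  40 ......##########################......kkkk...........................
   0 .......................................#R..k############.............
 -40 .......................................kR..k######################...
 -80 .......................................k...k#################........
dark [351, 156, 37, 14, 460] x 62.2 85.6 y -216.4 -150.3
dark [224, 168, 89, 17, 1163] x 28.6 53.4 y -79.5 78.9
dark [349, 198, 38, 15, 497] x -17.0 7.2 y -213.2 -146.5
dark [349, 219, 71, 16, 964] x -56.1 -29.9 y -271.3 -146.4
dark [422, 225, 104, 73, 3074] x -160.2 -35.6 y -454.7 -274.3
dark [349, 241, 55, 16, 787] x -95.4 -70.2 y -241.8 -146.3
```

View pics/t9.png

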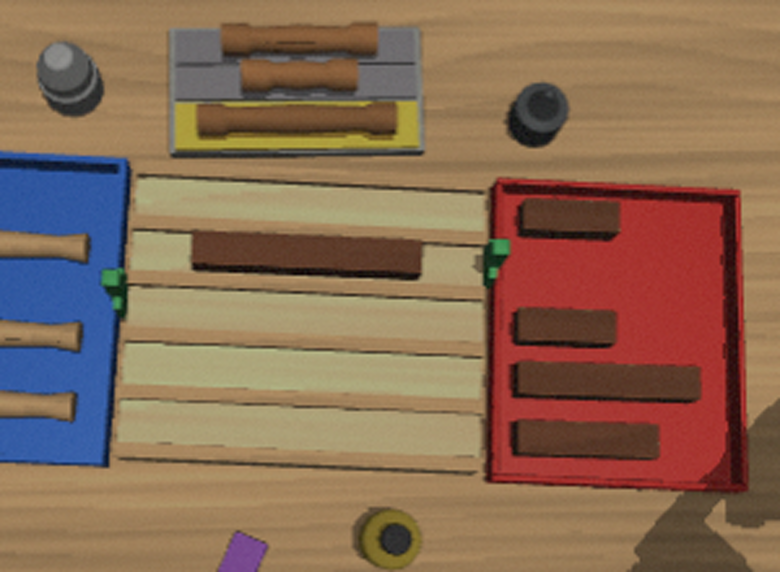

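All four scrap blanks lie flat in the red bin. The 160 is untouched behind the stop, and the bystanders are in place.

```bash
python3 -c "
from bench import sign_off
print(sign_off())"
```

```text
the job is handed in; nothing more can be done
None
```

The sample on the yellow strip is the 145 mm one (measured 146 mm), so both 70s, the 100 and the 130 were scrap. I pushed all four along their lanes into the red bin and handed the job in at about 23 s; `sign_off()` gives no verdict.

- **Stop:** I slid the −y stop from x≈−18 to about x=+38, in front of the 160 mm blank that stays.
- **Final check:** The last top picture shows all four scrap blanks lying flat inside the bin walls. The 160 is where it was to within about 1 mm. The glue bottle, chuck and lathe centre show no visible shift, and the arm is clear of everything.
- **What went wrong on the way:** The shut fingertips turned out to end about 32 mm above the reported TCP. My first two pushes at the stop passed over its post, and the first push of the 130 slid over it after about 20 mm. Lowering the tool fixed both.

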